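# Air-zero the moisture meter, then hold a walnut handle over its window

## Robot

A 6-joint arm with a two-finger parallel gripper is mounted at the origin on the work surface. World frame = base frame: x ahead of the robot, y to its left, z up, the work surface at z = 0. Lengths are in m, angles in rad, forces in N, time in s.
With the tool pointing down it reaches from about 0.25 to 0.775 m from the base axis. Payload 4 kg.
Tool frame: the origin (TCP) lies at the centre of the arm's flange, where the gripper is bolted on; the fingertips stand 199 mm ahead of it and the grasp point (between the pads) lies 180 mm ahead of it (robot.tcp_to_tips is the distance from the TCP to the fingertips, in m); z points along the fingers, y is the line along which they close (so a half turn about z gives the same grasp; the last joint's range is limited). The gripper opens to 94 mm and grips with 3 to 60 N. Pads are 16 mm wide; open, the fingers measure 119 mm over their backs; the gripper's body (75 mm by 177 mm) begins 78 mm behind the grasp point.
Start: joints at [-1.233, 0.087, 1.371, -0, 1.684, -0.103], TCP at [0.235, -0.497, 0.405] pointing down, gripper open.
Joint ranges: [-3.1, 3.1], [-0.76, 2.03], [0.27, 2.55], [-1.08, 4.22], [0.17, 2.65], [-2.57, 2.57]. Speed limits (rad/s): [2.79, 2.79, 3.14, 3.14, 3.14, 3.14].

## Interface

Orientations are given as [roll, pitch, yaw] about the fixed x, y, z axes, in that order (R = Rz(yaw) Ry(pitch) Rx(roll)).
In Python, from bench import telemetry, snapshot, ticket, robot gives the robot as it stands.
- The arm moves only by the tool apply_moves, never from a script. Its argument "moves" is a list that holds one entry, the list of rows, each a list of 5 numbers: the shift along the tool's x, y, z in units of 50 mm (1.0 is 50 mm), then the turn about the tool's z in units of 10 degrees (1.0 is 10 degrees), then the closure, from 0 (fully open) to 1 (shut). A call has 1 to 10 rows; each row is the pose to reach, as a shift and turn from the pose commanded when the call began, along the tool's axes at that moment; what a row does not reach only later rows make up. A row lasts 1/8 s, in which the tool goes at most 62.5 mm and 10.7 degrees, less where a joint would pass 70% of its speed; a pose out of reach is approached as far as the arm can. A call with a gripper value outside its range is refused whole. The fingers move at their own pace and stop on an object; the grip force is fixed at half the most. Time passes only in rows, so rows that repeat a pose let the fingers close. It gives the time, the measured TCP pose, the force, the opening and the grip force at its end, in the units of the state.
- telemetry.get_obs(): the state, without advancing time (a new reading comes with each control period).
- snapshot(name): name is "scene" or "top" or "wrist"; returns a dict with "image" (420x560x3 uint8, red, green, blue), "fovy" (degrees; the focal length in pixels is half the picture's height over the tangent of half this angle, whatever the lens; pixels are square), "cx", "cy" (the principal point, pixels), "R" (3x3) and "t" (3): a world point X has camera coordinates R X + t. Camera axes: x right, y down, z forward; pixel columns grow to the right and rows downward; lengths in m; the calibration is good to about 2 mm. The wrist camera is an equidistant fisheye: a pixel r from the principal point sees the ray r / f radians off the axis. A picture is of the moment at which its call begins. There is no depth.
- ticket.close_job(): hands the job in; it is judged then, once.
The state is a dict: "time": time; "joint_positions": joint angles; "qvel": joint speeds; "joint_torque": joint torques, N m; "tool_pos": TCP position; "ee_rot": TCP orientation; "wrist_force": force on the tool from outside, world axes, zero at the start; "wrist_torque": the same for the moment, N m; "width": finger opening in m; "finger_force": force on a finger pad.
Only numpy, scipy, OpenCV 4.12 (cv2) and the standard library are available. Lean on these libraries where they do the work, as an engineer would, in place of code of your own. Each camera call takes 0.05 s, during which the arm holds its last target. There are 200 camera calls.

## Task

Check the walnut pull handle on the contactless wood moisture meter. First press the meter's keys fully down one at a time, letting each come up again: the round key (on), then the square key (wood type), then the bar-shaped key (air zero), with the handle still lying where it is. Then pick up the handle, carry it over the plywood fence, and stop with its flat underside level about a centimetre above the sensor window, centred on it and lengthwise along it; never let the handle touch the meter, never touch the fence, leave the other things on the bench alone, and finish while still holding the handle there, motionless.

Things in the scene. Friction and masses are not known exactly. Their poses are not given: they have to be found in the camera images.
- handle: Loose dark walnut pull handle, about 0.13 kg: flat back plate 44 x 150 x 14 mm (x, y, z) lying on the bench, two posts, and on them a rail 22 mm wide (x), 124 mm long (y), occupying heights 37 to 59 mm; under the rail, between the posts (78 mm apart), it is open. Origin: centre of the plate's flat underside; its y runs lengthwise, z up out of the plate. Symmetric under a half turn. It may lie on either side of the fence, turned up to 1.2 rad.
- handle_rail (a point): Centre of the handle's rail, 48 mm above the underside: the place to grip, fingers closing along the handle's x across the 22 mm width.
- meter: Moisture meter, fixed: flat grey housing 270 x 200 x 50 mm (x, y, z), origin at the centre of its underside. Keys on the top at the side nearest the robot (its -x), sensor window on the top towards its +x. It stands on the other side of the fence from the handle, turned up to 0.3 rad.
- window (a point): Centre of the upper face of the dark glass sensor window, 50 x 150 mm (x, y), 52 mm above the bench, in an aluminium frame not higher than the glass. Axes as the meter's: y runs lengthwise of the window, z up.
- key_round_top (a point): Centre of the top of the round key (diameter 34 mm), 70 mm above the bench. The three keys stand in a row along the meter's y, 62 mm apart, in an order that varies; all are the same white and stand 16 mm proud of black bezels 46 mm square, 4 mm high.
- key_square_top (a point): Centre of the top of the small square key (18 x 18 mm), 70 mm above the bench.
- key_bar_top (a point): Centre of the top of the bar-shaped key (40 mm along the meter's x, 12 mm wide), 70 mm above the bench.
- key_round (a joint): Travel of the round key in m: 0 up, 0.005 fully down. Springs back; starts to move at about 1.2 N, fully down at about 4 N.
- key_square (a joint): Travel of the square key in m, as for the round key.
- key_bar (a joint): Travel of the bar key in m, as for the round key.
- fence: Plywood fence fixed to the bench between meter and handle, running away from the robot: upright board 380 x 22 x 80 mm (x, y, z) on a foot 50 mm wide (y) and 10 mm high. Origin: centre of its underside.
- fence_top (a point): Middle of the fence's top edge, 80 mm above the bench; axes as the fence's (x along it).
- hammer: Bystander: hammer 260 mm long lying at the left or right side of the bench. Leave alone.
- screwdriver: Bystander: screwdriver 200 mm long lying at the side opposite to the hammer. Leave alone.
- glue: Bystander: glue jar, diameter 60 mm, 130 mm tall, standing at the left or right side of the bench. Origin under its centre. Leave alone.
- sander: Bystander: cork sanding block 70 x 115 x 34 mm lying at the side opposite to the glue jar. Leave alone.
Mind the look-alikes: they are no part of the job. Of the things like the handle, leave any that is blue; of the rest the smaller one is meant.

How it is judged:
By the outcome, as a careful person would: the job done as asked, in the order asked, and still so for the second after the job is handed in, while the arm keeps its last pose, push and grip.
It also fails if it takes over 69 s, if anything falls off the work surface, if the arm or the gripper's body presses on something with over 40 N, if the wrist force passes 120 N, or if a joint passes its speed limit or range.

## Working session

There is one attempt and no reset: what is moved stays moved. The work goes in short steps, Python scripts to look and compute and a tool call to move; the robot and the scene stay as the last step left them, time stands still between calls to the robot, and variables do not carry over. Pictures are saved under pics/ and viewed, at most 10 in all, crops included, and the job is handed in when it is done.

Besides the shell and the picture viewer there is one more tool, called after "Emit:" as a command line: name --argument value ..., lists and objects as JSON in quotes. apply_moves: Moves the arm, as the interface text tells. Its arguments: {"type":"object","properties":{"moves":{"type":"array","items":{"type":"array","items":{"type":"array","items":{"type":"number"}}}}},"required":["moves"]}

```bash
mkdir -p pics; ls; python3 - <<'E'
from bench import telemetry, snapshot, robot
import cv2,numpy as np,pickle
for n in("scene","top"):
    s=snapshot(n); pickle.dump(s,open(f"pics/{n}.pkl","wb"))
    cv2.imwrite(f"pics/{n}.png",cv2.resize(s["image"][:,:,::-1],None,fx=1.4,fy=1.4,interpolation=cv2.INTER_CUBIC))
    print(n,s["fovy"],s["cx"],s["cy"],np.round(s["R"],3).tolist(),np.round(s["t"],3))
print(telemetry.get_obs())
E
```

```text
pics
scene 57.40808065923348 276.79517184703565 210.6255463698138 [[0.415, 0.91, -0.011], [0.734, -0.342, -0.587], [-0.538, 0.236, -0.809]] [-0.242 -0.361  1.56 ]
top 56.268296223904834 280.12670693736374 211.6620613884839 [[0.006, -1.0, -0.025], [-0.997, -0.004, -0.081], [0.081, 0.026, -0.996]] [0.017 0.577 1.166]
{'time': 0.1, 'joint_positions': array([-1.23309802e+00,  8.78639517e-02,  1.37209483e+00,  9.30061694e-06,
        1.68356579e+00, -1.03106457e-01]), 'qvel': array([-0.00021738, -0.00157315, -0.00288898,  0.00038432,  0.00127685,
        0.00234633]), 'joint_torque': array([ 2.04893986e-03, -3.41253233e+01, -3.03301048e+01,  7.20602763e-02,
        3.03718122e-02, -9.37126038e-05]), 'tool_pos': array([ 0.23462767, -0.49733276,  0.4036344 ]), 'ee_rot': array([-3.13967195e+00, -2.08034641e-04,  4.40805606e-01]), 'wrist_force': array([-0.2705133 ,  0.89444213,  0.20279939]), 'wrist_torque': array([-0.00695259,  0.02668551,  0.03972228]), 'finger_force': 0.0, 'width': 0.09443423033212187}
```

View pics/top.png

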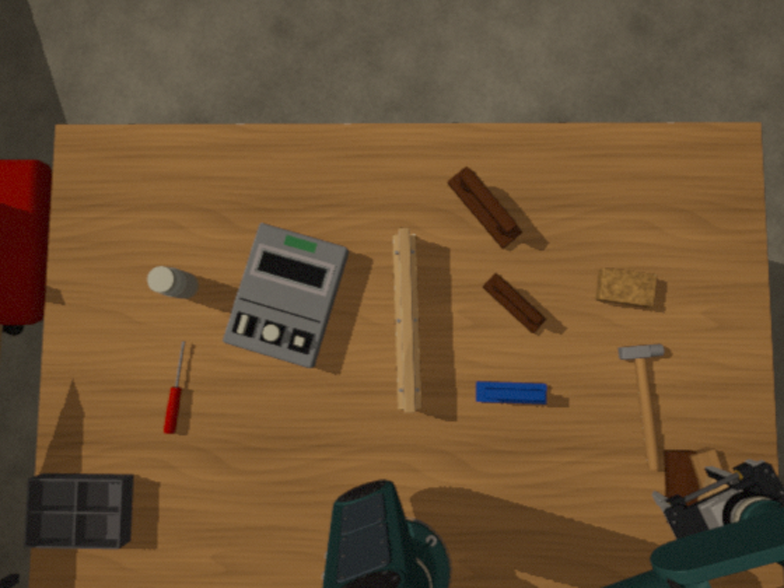

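View pics/scene.png

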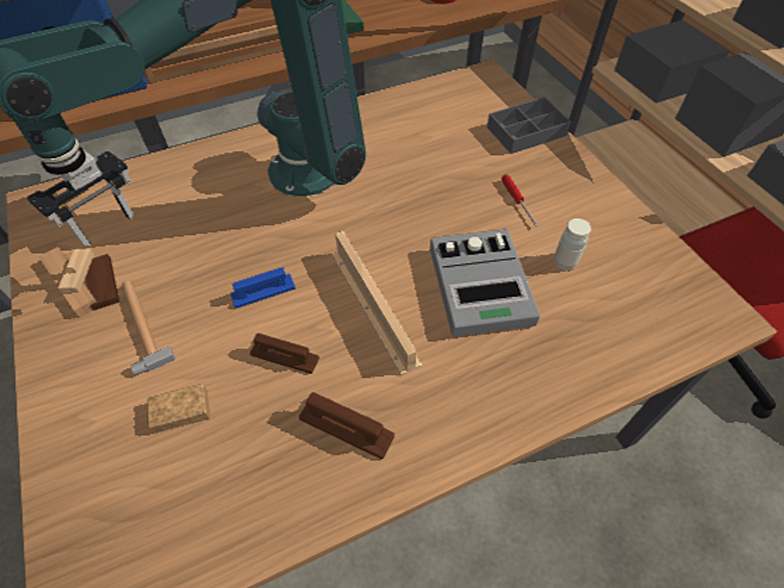

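Top view (1.4x picture pixels): the smaller walnut handle is at (514,303) and the larger look-alike at (485,207). The fence top runs (403,232)-(406,410). The meter window is at (292,269), the bar key at (243,323), round at (271,333) and square at (300,341). The scene view agrees.

```bash
cat > h.py <<'E'
import numpy as np,cv2,pickle
def foc(s): return 210/np.tan(np.radians(s["fovy"]/2))
def ray(s,p,fish=False):
    d=np.array([(p[0]-s["cx"])/foc(s),(p[1]-s["cy"])/foc(s)])
    if fish:
        r=np.linalg.norm(d); v=np.array([*(d*np.sinc(r/np.pi)),np.cos(r)]) if False else np.array([*(d/max(r,1e-9)*np.sin(r)),np.cos(r)])
    else: v=np.array([*d,1.])
    R=np.array(s["R"]); return -R.T@np.array(s["t"]), R.T@v
def plane(s,p,z,fish=False):
    o,d=ray(s,p,fish); return o+d*(z-o[2])/d[2]
def comps(m,amin=15):
    n,l,st,c=cv2.connectedComponentsWithStats(m.astype(np.uint8))
    return [(c[i],st[i],l==i) for i in range(1,n) if st[i,4]>=amin]
def rect(m):
    cs,_=cv2.findContours(m.astype(np.uint8),cv2.RETR_EXTERNAL,cv2.CHAIN_APPROX_NONE)
    return cv2.minAreaRect(max(cs,key=cv2.contourArea))
E
python3 - <<'E'
from h import *
s=pickle.load(open("pics/top.pkl","rb")); I=s["image"].astype(int); mx=I.max(2);mn=I.min(2)
def go(name,m,box,z,amin=15):
    x0,y0,x1,y1=box; M=np.zeros(m.shape,bool); M[y0:y1,x0:x1]=m[y0:y1,x0:x1]
    for c,st,mm in comps(M,amin):
        r=rect(mm); P=np.array([plane(s,q,z)[:2] for q in cv2.boxPoints(r)])
        a,b=P[1]-P[0],P[2]-P[1]; L=a if np.linalg.norm(a)>np.linalg.norm(b) else b
        print(name,st[4],c.round(1),"rectc",P.mean(0).round(4),"cen",plane(s,c,z)[:2].round(4),"sz",np.linalg.norm(a).round(3),np.linalg.norm(b).round(3),"yaw",np.arctan2(L[1],L[0]).round(3))
go("keys",mn>150,(155,215,235,265),.07)
go("window",mx<45,(170,170,245,215),.052,100)
go("housing",(mx-mn<25)&(mx>60),(150,150,255,270),.05,1000)
h=cv2.cvtColor(s["image"],cv2.COLOR_RGB2HSV)
go("brown",(mx<115)&(I[:,:,0]-I[:,:,2]>18)&(mx>40),(310,110,400,250),.03,80)
go("fence",(mx>170)&(I[:,:,0]-I[:,:,2]>20),(270,150,310,300),.08,100)
E
```

```text
window 621 [208.3 192.2] rectc [0.632  0.2334] cen [0.6321 0.2334] sz 0.04 0.14 yaw -1.851
housing 4253 [203.5 210.4] rectc [0.5793 0.2467] cen [0.5778 0.2468] sz 0.27 0.2 yaw -0.28
brown 1902 [354.2 151.1] rectc [ 0.7605 -0.2081] cen [ 0.7617 -0.2047] sz 0.093 0.25 yaw -2.466
brown 918 [315.6 213.3] rectc [ 0.5781 -0.0901] cen [ 0.5717 -0.0876] sz 0.039 0.226 yaw 3.138
brown 1038 [372. 218.] rectc [ 0.5566 -0.2588] cen [ 0.5584 -0.2559] sz 0.06 0.186 yaw -2.31
```

```bash
python3 - <<'E'
from h import *
s=pickle.load(open("pics/top.pkl","rb")); I=s["image"][:,:,::-1]
a=cv2.resize(I[150:275,150:250],None,fx=4,fy=4.0,interpolation=cv2.INTER_NEAREST); b=cv2.resize(I[150:275,270:370+30-30],None,fx=4,fy=4.0,interpolation=cv2.INTER_NEAREST)
b=cv2.resize(I[150:275,275:370],(380,500),interpolation=cv2.INTER_NEAREST)
cv2.imwrite("pics/c1.png",np.hstack([a,b]))
E
```

```text
(no output)
```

View pics/c1.png

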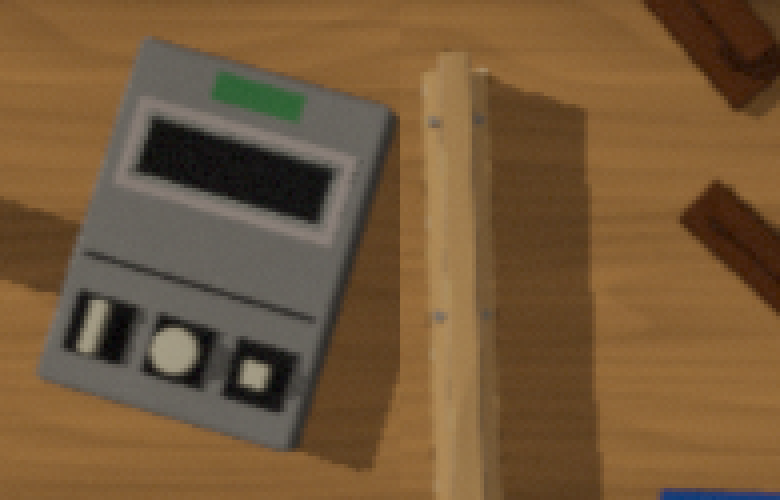

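Crop: the left half shows the bar, round and square keys from left to right at crop pixels (95,328), (175,348) and (254,374). The window is at (235,170). The right half shows the fence top board at columns 440-480. Now the key positions.

```bash
cat >> h.py <<'E'
def show(s,m,box,z,amin=15,fish=False):
    x0,y0,x1,y1=box; M=np.zeros(m.shape,bool); M[y0:y1,x0:x1]=m[y0:y1,x0:x1]
    out=[]
    for c,st,mm in comps(M,amin):
        r=rect(mm); P=np.array([plane(s,q,z,fish)[:2] for q in cv2.boxPoints(r)])
        a,b=P[1]-P[0],P[2]-P[1]; L=a if np.linalg.norm(a)>np.linalg.norm(b) else b
        print(st[4],c.round(1),"rectc",P.mean(0).round(4),"cen",plane(s,c,z,fish)[:2].round(4),"sz",np.linalg.norm(a).round(3),np.linalg.norm(b).round(3),"yaw",np.arctan2(L[1],L[0]).round(3))
def rel(target,obs,yaw=None):
    "shift in move units from pose to TCP target xyz, turn units"
    y0=obs["ee_rot"][2]; d=np.array(target)-obs["tool_pos"]
    X=np.array([np.cos(y0),np.sin(y0)]);Y=np.array([np.sin(y0),-np.cos(y0)])
    t=0 if yaw is None else -np.degrees(yaw-y0)/10
    return np.round([X@d[:2]/.05,Y@d[:2]/.05,-d[2]/.05,t],2)
E
python3 - <<'E'
from h import *
from bench import telemetry
s=pickle.load(open("pics/top.pkl","rb")); I=s["image"].astype(int); mn=I.min(2);mx=I.max(2)
show(s,mn>115,(155,215,230,265),.07)
print("fence"); show(s,(mx>140)&(I[:,:,0]-I[:,:,2]>30),(270,150,310,300),.08,100)
M=np.array([.579,.247]);c,q=np.cos(-.28),np.sin(-.28);R=np.array([[c,-q],[q,c]])
print("window in meter frame",R.T@(np.array([.632,.2334])-M))
print(rel([.48,.26,.33],telemetry.get_obs(),1.29))
E
```

```text
33 [172.7 230.9] rectc [0.5153 0.3317] cen [0.5157 0.3316] sz 0.036 0.007 yaw -0.298
83 [192.7 237.3] rectc [0.4982 0.273 ] cen [0.4974 0.2723] sz 0.029 0.026 yaw 0.025
24 [213.  243.3] rectc [0.4797 0.2126] cen [0.4803 0.2125] sz 0.012 0.014 yaw -3.122
fence
295 [294.7 159.7] rectc [ 0.7294 -0.0128] cen [ 0.7243 -0.0236] sz 0.045 0.128 yaw -1.944
2532 [282.9 230.2] rectc [0.5263 0.0109] cen [0.519  0.0097] sz 0.073 0.376 yaw -3.139
window in meter frame [0.05469438 0.0015765 ]
[ 10.9  -11.6    1.47  -4.87]
```

Emit:
apply_moves --moves '[[[0.8,-0.8,0,-0.5,1],[1.6,-1.6,0,-1,1],[2.4,-2.5,0,-1.5,1],[3.2,-3.4,0,-2,1],[4.0,-4.3,0,-2.5,1],[4.8,-5.2,0,-3,1],[5.6,-6.1,0,-3.5,1],[6.4,-7,0,-4,1],[7.2,-7.9,0,-4.5,1],[8,-8.7,0,-4.87,1]]]'

```text
time: 1.35
tool_pos: [0.4107, 0.0688, 0.4045]
ee_rot: [3.141, 0.0, 1.294]
wrist_force: [1.6, 0.0, 0.3]
width: 0.0006
finger_force: 0.0
```

```bash
python3 - <<'E'
from h import *
from bench import telemetry
o=telemetry.get_obs();print(o["time"],o["tool_pos"],o["ee_rot"],o["width"]);print(rel([.497,.272,.36],o,1.29))
E
```

```text
1.35 [0.41066979 0.06880899 0.40449491] [3.14120736e+00 2.35959314e-04 1.29374388e+00] 0.0005684065127066354
[4.38 0.55 0.89 0.02]
```

Emit:
apply_moves --moves '[[[0.9,0.1,0.2,0,1],[1.8,0.2,0.4,0,1],[2.7,0.35,0.6,0,1],[3.6,0.45,0.8,0,1],[4.38,0.55,0.9,0,1],[4.38,0.55,0.9,0,1],[4.38,0.55,0.9,0,1]]]'

```text
time: 2.22
tool_pos: [0.4976, 0.2691, 0.3592]
ee_rot: [-3.141, 0.001, 1.291]
wrist_force: [-1.0, 0.4, 0.4]
width: 0.0001
finger_force: 0.0
```

```bash
python3 - <<'E'
from h import *
from bench import telemetry,snapshot
for n in("wrist","top"):
    s=snapshot(n); pickle.dump(s,open(f"pics/{n}2.pkl","wb"))
    if n=="wrist":cv2.imwrite("pics/w2.png",s["image"][:,:,::-1]); print(s["fovy"],s["cx"],s["cy"],-np.array(s["R"]).T@s["t"],np.array(s["R"]).round(3).tolist())
o=telemetry.get_obs();print(o["time"],o["tool_pos"],o["ee_rot"],o["wrist_force"])
E
```

```text
65.70646984690485 277.81391153164805 207.8851066591651 [0.51771912 0.33707349 0.34027952] [[0.961, -0.276, -0.001], [-0.268, -0.932, 0.244], [-0.068, -0.234, -0.97]]
2.325 [0.49754883 0.26856469 0.36001188] [3.14118833e+00 2.31265706e-04 1.28968976e+00] [-0.05340782  0.39761642  1.01545417]
```

View pics/w2.png

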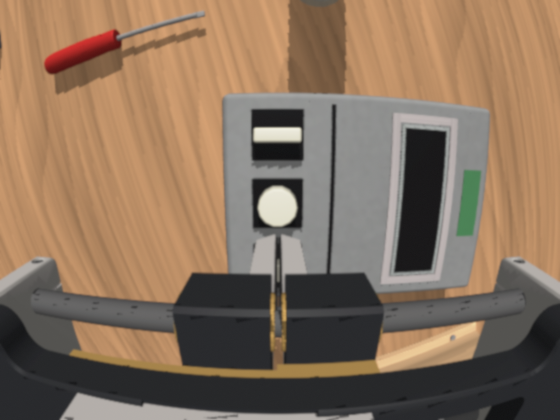

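The wrist view shows the bar key at (277,135), the round key at (277,206) and the dark window at (420,198). The square key is hidden behind the fingers.

```bash
python3 - <<'E'
from h import *
from bench import telemetry
s=pickle.load(open("pics/wrist2.pkl","rb")); I=s["image"].astype(int); mn=I.min(2);mx=I.max(2)
show(s,mn>165,(245,100,310,230),.07,40,True)
show(s,mx<60,(395,115,455,275),.052,400,True)
show(s,(mn>115)&(mx-mn<40),(380,105,462,285),.052,100,True)
show(s,(mx-mn<25)&(mx>60),(220,90,492,250),.05,3000,True)
E
```

```text
606 [277. 134.] rectc [0.5154 0.3324] cen [0.5153 0.3323] sz 0.038 0.01 yaw -0.28
1132 [277.  206.1] rectc [0.4984 0.2733] cen [0.4984 0.2735] sz 0.03 0.034 yaw -1.838
5234 [420.4 199.1] rectc [0.6347 0.2317] cen [0.6328 0.2377] sz 0.141 0.043 yaw 1.289
8946 [420.  191.1] rectc [0.6392 0.2346] cen [0.6338 0.2455] sz 0.087 0.193 yaw -1.711
31016 [344.3 169.8] rectc [0.5913 0.2757] cen [0.5653 0.2845] sz 0.265 0.17 yaw -0.219
```

Emit:
apply_moves --moves '[[[0.06,0,0.5,0,1],[0.06,0,1.0,0,1],[0.06,0,1.5,0,1],[0.06,0,1.6,0,1],[0.06,0,1.6,0,1],[0.06,0,1.6,0,1]]]'

```text
time: 3.08
tool_pos: [0.499, 0.2723, 0.2814]
ee_rot: [3.139, -0.002, 1.29]
wrist_force: [-0.3, -0.6, 1.5]
width: 0.0006
finger_force: 0.0
```

```bash
python3 - <<'E'
from h import *
from bench import telemetry,robot
o=telemetry.get_obs();print(o["tool_pos"],o["wrist_force"],robot.tcp_to_tips);print(rel([.4984,.2733,.264],o,1.29))
E
```

```text
[0.49900859 0.27230039 0.28139284] [-0.3147924  -0.62735596  1.49339103] 0.1992
[ 0.02 -0.02  0.35  0.  ]
```

Emit:
apply_moves --moves '[[[0,0,0.15,0,1],[0,0,0.25,0,1],[0,0,0.3,0,1],[0,0,0.34,0,1],[0,0,0.36,0,1],[0,0,0.36,0,1],[0,0,0.36,0,1]]]'

```text
time: 3.95
tool_pos: [0.4987, 0.2725, 0.2643]
ee_rot: [3.14, -0.001, 1.291]
wrist_force: [-3.3, -1.7, 11.1]
width: 0.0007
finger_force: 5.4
```

Emit:
apply_moves --moves '[[[0,0,-0.2,0,1],[0,0,-0.5,0,1],[0,0,-0.6,0,1],[-0.6,0,-0.6,0,1],[-1.22,0,-0.6,0,1],[-1.22,0,-0.6,0,1],[-1.22,0,-0.6,0,1],[-1.22,0,-0.6,0,1]]]'

```text
time: 4.95
tool_pos: [0.482, 0.2145, 0.2916]
ee_rot: [-3.142, -0.0, 1.292]
wrist_force: [1.0, -0.2, -0.1]
width: 0.0003
finger_force: 0.0
```

```bash
python3 - <<'E'
from h import *
from bench import telemetry,snapshot
o=telemetry.get_obs();print(o["tool_pos"],o["wrist_force"]);print(rel([.4812,.2137,.264],o,1.29))
s=snapshot("wrist");pickle.dump(s,open("pics/wrist3.pkl","wb"));I=s["image"].astype(int); mn=I.min(2);mx=I.max(2)
show(s,mn>150,(200,0,350,300),.07,40,True)
E
```

```text
[0.48195451 0.21453186 0.29160657] [ 0.9893929  -0.16025156 -0.05912794]
[-0.02 -0.01  0.55  0.01]
8891 [273.7  67.8] rectc [0.5115 0.3086] cen [0.5101 0.3198] sz 0.088 0.107 yaw -1.841
1010 [276.4  47.5] rectc [0.5155 0.3325] cen [0.5153 0.3321] sz 0.01 0.039 yaw -0.281
2184 [276.4 145.3] rectc [0.4982 0.2724] cen [0.4982 0.2725] sz 0.033 0.032 yaw -0.28
72 [317.1 140. ] rectc [0.5238 0.2689] cen [0.5235 0.2689] sz 0.008 0.004 yaw 1.303
1806 [277.6 250.9] rectc [0.4813 0.2056] cen [0.4797 0.2053] sz 0.038 0.037 yaw 1.173
53 [231.  252.9] rectc [0.4496 0.2118] cen [0.449  0.2124] sz 0.004 0.01 yaw -0.719
```

Emit:
apply_moves --moves '[[[-0.01,0,0.3,0,1],[-0.01,0,0.45,0,1],[-0.01,0,0.52,0,1],[-0.01,0,0.57,0,1],[-0.01,0,0.6,0,1],[-0.01,0,0.6,0,1],[-0.01,0,0.6,0,1]]]'

```text
time: 5.88
tool_pos: [0.4811, 0.2134, 0.2643]
ee_rot: [-3.141, 0.0, 1.291]
wrist_force: [-7.1, -1.5, 12.5]
width: 0.0002
finger_force: 6.4
```

Fully down. Lifting, then over to the bar key (+124 mm).

Emit:
apply_moves --moves '[[[0,0,-0.2,0,1],[0,0,-0.5,0,1],[0,0,-0.6,0,1],[0.7,0,-0.6,0,1],[1.5,0,-0.6,0,1],[2.2,0,-0.6,0,1],[2.48,0,-0.6,0,1],[2.48,0,-0.6,0,1],[2.48,0,-0.6,0,1],[2.48,0,-0.6,0,1]]]'

```text
time: 7.12
tool_pos: [0.5159, 0.3314, 0.2918]
ee_rot: [3.141, 0.0, 1.29]
wrist_force: [1.6, 0.4, 0.3]
width: 0.0001
finger_force: 0.0
```

```bash
python3 - <<'E'
from h import *
from bench import telemetry
o=telemetry.get_obs();print(o["tool_pos"],o["wrist_force"]);print(rel([.5154,.3324,.264],o,1.29))
E
```

```text
[0.51586367 0.33143829 0.29182025] [1.64007556 0.35645696 0.30737603]
[ 0.02 -0.01  0.56 -0.  ]
```

Emit:
apply_moves --moves '[[[0.02,0,0.3,0,1],[0.02,0,0.45,0,1],[0.02,0,0.52,0,1],[0.02,0,0.57,0,1],[0.02,0,0.6,0,1],[0.02,0,0.6,0,1],[0.02,0,0.6,0,1]]]'

```text
time: 8.0
tool_pos: [0.5157, 0.333, 0.2643]
ee_rot: [3.142, 0.001, 1.291]
wrist_force: [-5.0, -4.0, 11.5]
width: 0.0004
finger_force: 5.6
```

Emit:
apply_moves --moves '[[[0,0,-0.3,0,1],[0,0,-1.2,0,1],[0,0,-2.1,0,1],[-0.8,0.2,-3,0.2,0.5],[-1.9,0.5,-3,0.6,0],[-3,0.9,-3,1,0],[-4.1,1.2,-3,1.4,0],[-5.2,1.5,-3,1.8,0],[-6.3,1.8,-3,2.2,0],[-7.4,2.1,-3,2.64,0]]]'

```text
time: 9.25
tool_pos: [0.5146, -0.0528, 0.4121]
ee_rot: [3.14, -0.001, 0.828]
wrist_force: [1.0, 0.1, -1.5]
width: 0.0667
finger_force: 0.0
```

```bash
python3 - <<'E'
from h import *
from bench import telemetry,snapshot
o=telemetry.get_obs();print(o["tool_pos"],o["ee_rot"]);print(rel([.517,-.30,.40],o,.83))
s=snapshot("top");I=s["image"].astype(int); mn=I.min(2);mx=I.max(2)
show(s,mn>115,(155,215,230,265),.07)
E
```

```text
[ 0.51460566 -0.0528319   0.4121287 ] [ 3.14039120e+00 -1.15373741e-03  8.27837935e-01]
[-3.61  3.38  0.24 -0.01]
42 [172.7 231.1] rectc [0.5152 0.3313] cen [0.5152 0.3315] sz 0.038 0.009 yaw -0.267
91 [193.  237.1] rectc [0.4982 0.2715] cen [0.4979 0.2715] sz 0.029 0.029 yaw -2.339
30 [213.2 243.2] rectc [0.4807 0.2124] cen [0.4806 0.2122] sz 0.016 0.015 yaw -0.228
```

Emit:
apply_moves --moves '[[[-0.6,0.6,0,0,0],[-1.3,1.2,0,0,0],[-2,1.8,0,0,0],[-2.7,2.5,0,0,0],[-3.3,3.1,0,0,0],[-3.6,3.4,0.1,0,0],[-3.6,3.4,0.2,0,0],[-3.6,3.4,0.2,0,0],[-3.6,3.4,0.2,0,0]]]'

```text
time: 10.42
tool_pos: [0.519, -0.2972, 0.402]
ee_rot: [3.141, -0.0, 0.832]
wrist_force: [-0.3, 0.6, -0.6]
width: 0.0939
finger_force: 0.0
```

```bash
python3 - <<'E'
from h import *
from bench import telemetry,snapshot
o=telemetry.get_obs();print(o["tool_pos"],o["ee_rot"],o["wrist_force"])
s=snapshot("wrist");pickle.dump(s,open("pics/wrist4.pkl","wb"));cv2.imwrite("pics/w4.png",s["image"][:,:,::-1])
s=snapshot("top");pickle.dump(s,open("pics/top4.pkl","wb"))
s=snapshot("scene");pickle.dump(s,open("pics/scene4.pkl","wb"))
E
```

```text
[ 0.51904737 -0.29721869  0.40201959] [ 3.14134850e+00 -3.71942850e-04  8.32038064e-01] [-0.30763885  0.64093013 -0.62371879]
```

View pics/w4.png

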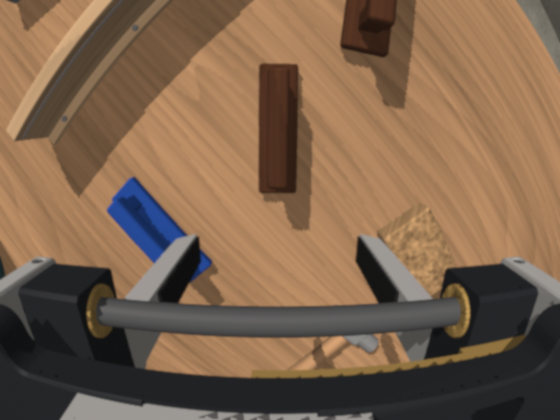

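The wrist view shows the target handle's plate at corners (260,64), (297,64), (297,192), (259,192), with the rail down the middle. The blue handle, at (160,235), and the larger handle are clear of the finger path.

```bash
python3 - <<'E'
from h import *
s=pickle.load(open("pics/wrist4.pkl","rb")); 
I=s["image"].astype(int); mx=I.max(2)
b=(mx<105)
M=np.zeros(b.shape,bool);M[55:205,250:310]=b[55:205,250:310]
c,st,mm=max(comps(M,500),key=lambda q:q[1][4]); print(st)
print(cv2.boxPoints(rect(mm)).round(1).tolist())
for row in (80,100,128,150,175): print(row,[int(v) for v in I[row,252:306].sum(1)])
for z,cs in((.014,[(260,64.5),(297.5,64.5),(297,192),(259,192)]),):
    P=np.array([plane(s,p,z,True)[:2] for p in cs]);print(P.round(4).tolist(),P.mean(0),[np.linalg.norm(P[i]-P[i-1]).round(4) for i in range(4)],[np.arctan2(*(P[i]-P[j])[::-1]).round(3) for i,j in((0,3),(1,2))])
E
```

```text
[ 259   64   50  130 5120]
[[259.0, 193.0], [259.0, 64.0], [308.0, 64.0], [308.0, 193.0]]
80 [396, 396, 391, 386, 379, 363, 318, 244, 185, 165, 166, 165, 164, 165, 160, 148, 144, 149, 154, 156, 156, 154, 158, 159, 165, 171, 174, 172, 168, 165, 165, 167, 164, 159, 150, 136, 124, 136, 153, 161, 161, 158, 156, 147, 142, 169, 225, 262, 276, 301, 340, 382, 408, 416]
100 [408, 404, 401, 395, 392, 369, 312, 227, 175, 166, 166, 165, 163, 163, 158, 145, 146, 151, 157, 156, 159, 155, 159, 159, 160, 163, 163, 163, 162, 162, 163, 165, 163, 158, 145, 130, 113, 105, 104, 103, 102, 103, 99, 102, 112, 150, 194, 221, 237, 256, 300, 340, 358, 362]
128 [402, 401, 400, 400, 401, 389, 337, 240, 173, 163, 164, 164, 166, 165, 156, 148, 152, 156, 161, 162, 160, 157, 161, 159, 162, 161, 160, 156, 151, 151, 149, 147, 143, 137, 126, 110, 97, 99, 100, 100, 103, 98, 102, 100, 123, 182, 234, 253, 250, 245, 245, 246, 252, 251]
150 [400, 403, 404, 407, 403, 380, 313, 222, 169, 158, 160, 162, 163, 162, 156, 149, 153, 160, 163, 165, 159, 158, 159, 161, 161, 159, 160, 158, 156, 150, 149, 151, 145, 137, 124, 109, 97, 100, 102, 99, 97, 98, 95, 103, 157, 225, 258, 260, 258, 258, 256, 255, 254, 250]
175 [420, 424, 427, 424, 413, 380, 300, 208, 162, 153, 155, 157, 159, 158, 151, 144, 146, 154, 162, 160, 159, 157, 156, 158, 160, 163, 160, 156, 154, 150, 151, 150, 144, 134, 117, 102, 96, 98, 94, 95, 96, 92, 96, 117, 167, 219, 246, 255, 258, 260, 260, 257, 256, 254]
[[0.6017, -0.177], [0.6328, -0.2053], [0.5341, -0.314], [0.5015, -0.2843]] [ 0.56754787 -0.24517625] [np.float64(0.1468), np.float64(0.0421), np.float64(0.1468), np.float64(0.044)] [np.float64(0.82), np.float64(0.833)]
```

Emit:
apply_moves --moves '[[[0.7,0.01,0,0.03,0],[1.4,0.02,0.2,0.03,0],[1.42,0.02,1,0.03,0],[1.42,0.02,1.9,0.03,0],[1.42,0.02,2.5,0.03,0],[1.42,0.02,2.5,0.03,0],[1.42,0.02,2.5,0.03,0],[1.42,0.02,2.5,0.03,0]]]'

```text
time: 11.58
tool_pos: [0.568, -0.2473, 0.2793]
ee_rot: [3.137, -0.001, 0.825]
wrist_force: [0.5, -0.2, -0.3]
width: 0.0938
finger_force: 0.0
```

```bash
python3 - <<'E'
from h import *
from bench import telemetry,snapshot
o=telemetry.get_obs();print(o["tool_pos"],o["ee_rot"],o["wrist_force"]);print(rel([.5675,-.2452,.227],o,.827))
s=snapshot("wrist");pickle.dump(s,open("pics/wrist5.pkl","wb"));cv2.imwrite("pics/w5.png",s["image"][:,:,::-1])
E
```

```text
[ 0.5680147  -0.24728077  0.27934289] [ 3.13714484e+00 -1.04567405e-03  8.24798470e-01] [ 0.5447143  -0.21083769 -0.25198695]
[ 0.02 -0.04  1.05 -0.01]
```

View pics/w5.png

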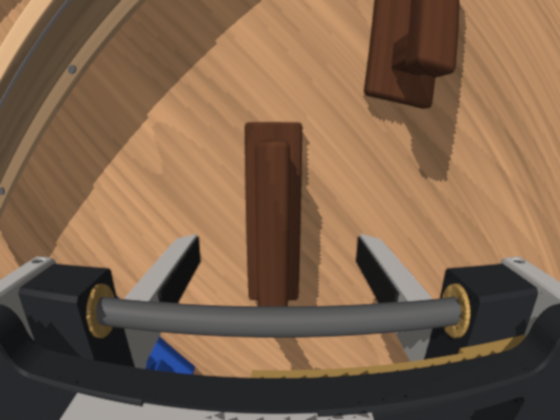

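The view shows the plate's far end at (247,123)-(301,123), its near end at row ~299, and the rail at columns 256-288 between the fingers.

```bash
python3 - <<'E'
from h import *
s=pickle.load(open("pics/wrist5.pkl","rb")); I=s["image"].astype(int)
for z,cs in((.014,[(246.5,123),(301,123),(298,299),(248,299)]),(.059,[(256.5,142),(288.5,142)])):
    P=np.array([plane(s,p,z,True)[:2] for p in cs]);print(P.round(4).tolist(),P.mean(0),[np.linalg.norm(P[i]-P[i-1]).round(4) for i in range(len(P))])
    if z==.059:
        u=np.array([np.cos(.827),np.sin(.827)]);print("rail centre",P.mean(0)-u*.062)
E
```

```text
[[0.6029, -0.1768], [0.6329, -0.2047], [0.5332, -0.3127], [0.5013, -0.2833]] [ 0.56756755 -0.24438585] [np.float64(0.1472), np.float64(0.041), np.float64(0.1471), np.float64(0.0433)]
[[0.6018, -0.193], [0.6163, -0.2065]] [ 0.60902549 -0.19976161] [np.float64(0.0197), np.float64(0.0197)]
rail centre [ 0.56704612 -0.24538762]
```

Emit:
apply_moves --moves '[[[0.02,-0.02,0.4,0,0],[0.02,-0.02,0.8,0,0],[0.02,-0.02,1.05,0,0],[0.02,-0.02,1.06,0,0],[0.02,-0.02,1.06,0,0],[0.02,-0.02,1.06,0,0.5],[0.02,-0.02,1.06,0,1],[0.02,-0.02,1.06,0,1],[0.02,-0.02,1.06,0,1],[0.02,-0.02,1.06,0,1]]]'

```text
time: 12.88
tool_pos: [0.5674, -0.2456, 0.2237]
ee_rot: [3.141, 0.0, 0.825]
wrist_force: [-1.1, 0.2, -0.8]
width: 0.0473
finger_force: 0.0
```

Emit:
apply_moves --moves '[[[0,0,0,0,1],[0,0,0,0,1],[0,0,0,0,1],[0,0,0,0,1],[0,0,0,0,1]]]'

```text
time: 13.5
tool_pos: [0.5673, -0.2455, 0.2236]
ee_rot: [-3.141, 0.0, 0.825]
wrist_force: [-1.3, 0.1, -0.5]
width: 0.0217
finger_force: 30.0
```

Emit:
apply_moves --moves '[[[0,0,-0.2,0,1],[0,0,-0.6,0,1],[0,0,-1.1,0,1],[0,0,-1.7,0,1],[0,0,-2.3,0,1],[0,0,-2.8,0,1],[0,0,-3,0,1],[0,0,-3,0,1],[0,0,-3,0,1]]]'

```text
time: 14.62
tool_pos: [0.5672, -0.2455, 0.3724]
ee_rot: [-3.139, 0.001, 0.825]
wrist_force: [0.4, 0.5, -2.8]
width: 0.0221
finger_force: 30.0
```

Emit:
apply_moves --moves '[[[0.3,-0.2,0,0,1],[0.8,-0.55,0,-0.2,1],[1.4,-0.95,0,-0.5,1],[2,-1.4,0,-0.8,1],[2.6,-1.8,0,-1.1,1],[3.2,-2.25,0,-1.4,1],[3.8,-2.65,0,-1.7,1],[4.4,-3.1,0,-2,1],[4.8,-3.4,0,-2.2,1],[5,-3.5,0,-2.3,1]]]'

```text
time: 15.88
tool_pos: [0.6082, 0.0591, 0.3728]
ee_rot: [-3.14, 0.0, 1.229]
wrist_force: [-0.1, -0.7, -0.3]
width: 0.0217
finger_force: 30.0
```

```bash
python3 - <<'E'
from h import *
from bench import telemetry
o=telemetry.get_obs();print(o["time"],o["tool_pos"],o["ee_rot"],o["wrist_force"],o["wrist_torque"],o["width"]);print(rel([.633,.2335,.374],o,1.29))
E
```

```text
15.875 [0.6081747  0.05914982 0.37283026] [-3.13992972e+00  2.77559400e-04  1.22946128e+00] [-0.09639806 -0.66839543 -0.31476028] [-0.08317127 -0.05710991 -0.01844145] 0.021736751574774515
[ 3.45 -0.7  -0.02 -0.35]
```

```bash
python3 - <<'E'
from h import *
from bench import snapshot
def corners(s,m,box,fish):
    x0,y0,x1,y1=box; M=np.zeros(m.shape,bool); M[y0:y1,x0:x1]=m[y0:y1,x0:x1]
    c,st,mm=max(comps(M),key=lambda q:q[1][4]); cs,_=cv2.findContours(mm.astype(np.uint8),cv2.RETR_EXTERNAL,cv2.CHAIN_APPROX_NONE)
    W=np.array([plane(s,p[0],.052,fish)[:2] for p in max(cs,key=cv2.contourArea)]).astype(np.float32)
    (cx,cy),sz,a=cv2.minAreaRect(W*1000); print((cx/1000,cy/1000),sz,a)
for f,box,fi,th in(("wrist2",(385,110,460,290),True,70),("wrist2",(385,110,460,290),True,50),("top4",(170,170,245,215),False,45),("top4",(170,170,245,215),False,60)):
    s=pickle.load(open(f"pics/{f}.pkl","rb"));corners(s,s["image"].max(2)<th,box,fi)
s=snapshot("wrist");cv2.imwrite("pics/w6.png",s["image"][:,:,::-1])
E
```

```text
(0.6330101318359375, 0.23314678955078125) (142.52810668945312, 42.27581787109375) 73.93297576904297
(0.6330726928710938, 0.23327732849121094) (141.63595581054688, 41.38119125366211) 73.94226837158203
(0.6320353393554687, 0.2336925048828125) (139.25352478027344, 39.88304138183594) 73.9403076171875
(0.63209765625, 0.2333318786621094) (140.02871704101562, 41.6353759765625) 73.62483215332031
```

View pics/w6.png

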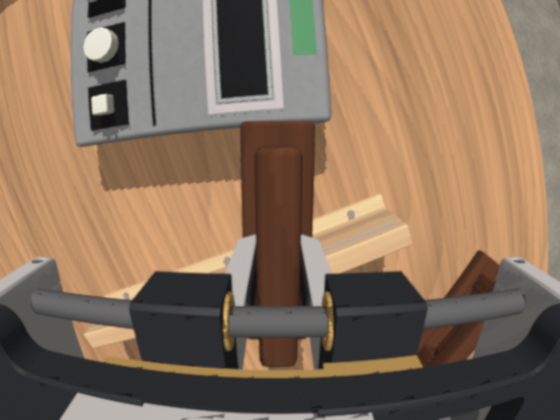

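The handle hangs level in the fingers, with the plate's far corners at (243,122) and (314,122). The window is ahead at (243,45). I'll check the grip offset with rays at the carried height.

```bash
python3 - <<'E'
from h import *
from bench import snapshot,telemetry
s=snapshot("wrist");o=telemetry.get_obs();h=o["tool_pos"][2]-.2237;print(h)
yw=o["ee_rot"][2];X=np.array([np.cos(yw),np.sin(yw)]);Y=np.array([np.sin(yw),-np.cos(yw)])
for p,z in(((242.5,122),h+.014),((314.5,122),h+.014),((256,149),h+.059),((302,149),h+.059)):
    d=plane(s,p,z,True)[:2]-o["tool_pos"][:2]; print((X@d).round(4),(Y@d).round(4))
print(rel([.6328,.2333,.374],o,1.29))
E
```

```text
0.1492858506029241
0.0761 -0.0209
0.0761 0.021
0.0629 -0.01
0.063 0.0106
[ 3.46 -0.72 -0.02 -0.35]
```

Emit:
apply_moves --moves '[[[0.3,0,0,0,1],[0.8,-0.2,0,-0.1,1],[1.4,-0.3,0,-0.2,1],[2,-0.4,0,-0.35,1],[2.6,-0.55,0,-0.35,1],[3.1,-0.65,0,-0.35,1],[3.4,-0.7,0,-0.35,1],[3.44,-0.71,0,-0.35,1],[3.44,-0.71,0,-0.35,1],[3.44,-0.71,0,-0.35,1]]]'

```text
time: 17.23
tool_pos: [0.6333, 0.2297, 0.3738]
ee_rot: [3.141, 0.0, 1.286]
wrist_force: [-0.4, 0.2, -0.3]
width: 0.0218
finger_force: 30.0
```

```bash
cat > st.py <<'E'
from h import *
from bench import snapshot,telemetry
A=[]
for i in range(6):
    o=telemetry.get_obs();A.append([*o["tool_pos"],*(o["ee_rot"]%(2*np.pi))]);snapshot("top")
m=np.mean(A,0);print(m.round(4),np.std(A,0).round(4),o["time"],o["wrist_force"].round(1));o["tool_pos"]=m[:3];o["ee_rot"]=m[3:]
print(rel([.6325,.2323,.2237+.062],o,1.29))
E
python3 st.py
```

```text
[6.3330e-01 2.2990e-01 3.7380e-01 3.1414e+00 2.0000e-04 1.2863e+00] [0.     0.0002 0.     0.     0.0001 0.0002] 17.475 [ 0.5  0.9 -1. ]
[ 0.04 -0.03  1.76 -0.02]
```

Emit:
apply_moves --moves '[[[0.04,-0.03,0.2,-0.02,1],[0.04,-0.03,0.5,-0.02,1],[0.04,-0.03,0.9,-0.02,1],[0.04,-0.03,1.2,-0.02,1],[0.04,-0.03,1.4,-0.02,1],[0.04,-0.03,1.55,-0.02,1],[0.04,-0.03,1.6,-0.02,1],[0.04,-0.03,1.6,-0.02,1],[0.04,-0.03,1.6,-0.02,1]]]'

```text
time: 18.65
tool_pos: [0.6325, 0.233, 0.2945]
ee_rot: [3.14, -0.001, 1.291]
wrist_force: [-0.4, 0.1, -0.6]
width: 0.0217
finger_force: 30.0
```

```bash
python3 st.py; python3 - <<'E'
from bench import snapshot
import cv2,pickle,numpy as np
s=snapshot("scene");pickle.dump(s,open("pics/scene7.pkl","wb"));t=snapshot("wrist");pickle.dump(t,open("pics/wrist7.pkl","wb"))
a=cv2.resize(s["image"][130:260,290:400,::-1],(440,520),interpolation=cv2.INTER_CUBIC);b=t["image"][0:390:1,100:440,::-1]
b=cv2.copyMakeBorder(b,0,130,0,0,cv2.BORDER_CONSTANT);cv2.imwrite("pics/c7.png",np.hstack([a,b]))
E
```

```text
[0.6325 0.233  0.2943 3.1406 6.2827 1.2908] [0.     0.     0.0002 0.0003 0.0002 0.    ] 18.9 [-0.3 -0.2 -1.4]
[-0.01  0.    0.17  0.  ]
```

View pics/c7.png

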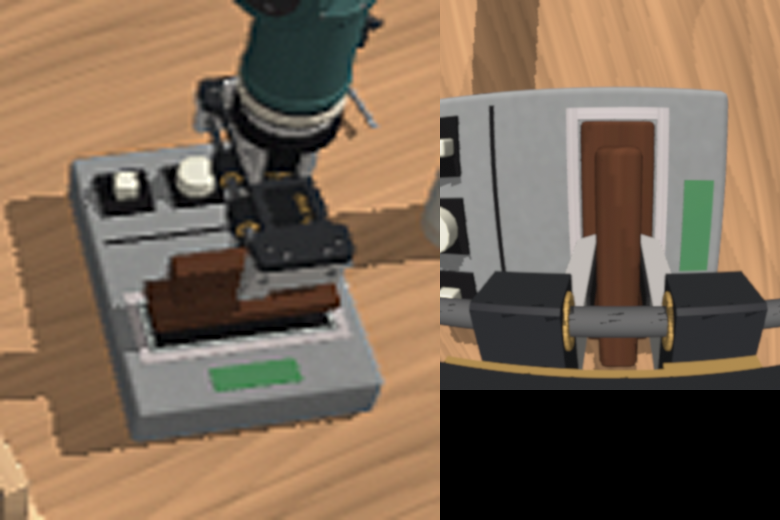

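The right half (wrist) shows the plate at columns 581-655 inside the frame's 567-669, so both are centred at column 618. The scene view shows the handle floating level over the window. Lowering the last 8 mm.

Emit:
apply_moves --moves '[[[-0.01,0,0.04,0,1],[-0.01,0,0.08,0,1],[-0.01,0,0.12,0,1],[-0.01,0,0.15,0,1],[-0.01,0,0.16,0,1],[-0.01,0,0.16,0,1],[-0.01,0,0.16,0,1],[-0.01,0,0.16,0,1],[-0.01,0,0.16,0,1]]]'

```text
time: 20.18
tool_pos: [0.6322, 0.2325, 0.2857]
ee_rot: [3.141, 0.0, 1.291]
wrist_force: [-0.1, 0.2, -1.5]
width: 0.0218
finger_force: 30.0
```

```bash
python3 st.py; python3 - <<'E'
from h import *
from bench import snapshot,telemetry
s=snapshot("wrist");o=telemetry.get_obs();I=s["image"].astype(int)
print(o["qvel"].round(4),o["width"],o["finger_force"])
# far plate edge at mid column and its half width -> lengthwise check
col=I[90:160,278].sum(1); print([int(v) for v in col])
E
```

```text
[0.6322 0.2325 0.2857 3.1415 0.     1.2908] [0. 0. 0. 0. 0. 0.] 20.425 [-0.4  0.9 -1.1]
[-0.    0.01 -0.    0.  ]
[ 0.0008 -0.0003 -0.0005 -0.0008  0.0015  0.0005] 0.021789303378777942 29.997109472751617
[472, 462, 452, 451, 451, 450, 455, 457, 456, 456, 457, 457, 457, 462, 484, 539, 589, 608, 613, 618, 620, 611, 605, 602, 608, 608, 585, 529, 478, 441, 384, 301, 232, 208, 202, 193, 188, 189, 186, 186, 189, 186, 186, 187, 187, 187, 186, 189, 186, 186, 188, 187, 187, 186, 183, 179, 176, 187, 207, 224, 232, 230, 226, 223, 219, 212, 211, 210, 209, 208]
```

```bash
python3 -c "
from bench import ticket
print(ticket.close_job())"
```

```text
the job is handed in; nothing more can be done
None
```

I pressed the round, square and bar keys in that order (the 11–12 N readings indicate each was fully down). The arm now holds the smaller walnut handle motionless, level and centred lengthwise over the sensor window, about 10 mm above it by the arm's position readings. I handed the job in at about 20 s.

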